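# Shut and bolt the potato bin in the pantry

## Robot

A 7-joint arm with a two-finger parallel gripper is mounted at the origin on the work surface. World frame = base frame: x ahead of the robot, y to its left, z up, the work surface at z = 0. Lengths are in m, angles in rad, forces in N, time in s.
With the tool pointing down it reaches from about 0.425 to 0.95 m from the base axis. Payload 4.7 kg.
Tool frame: the origin (TCP) lies between the finger pads; the fingertips stand 25 mm ahead of it and the grasp point (between the pads) lies 6 mm ahead of it; z points along the fingers, y is the line along which they close (so a half turn about z gives the same grasp; the last joint's range is limited). The gripper opens to 85 mm and grips with 20 to 120 N. Pads are 22 mm wide; open, the fingers measure 114 mm over their backs; the gripper's body (76 mm by 85 mm) begins 54 mm behind the grasp point. The pads swing forward as they close: fully open they stand 13 mm farther back than shut.
Start: joints at [-1.298, 0.469, -0.049, 1.532, 0.024, 1.141, -0.082], TCP at [0.201, 0.645, 0.256] pointing down, gripper open.
Joint ranges: [-2.59, 2.59], [-0.33, 1.99], [-1.39, 1.29], [0.1, 2.45], [-1.04, 4.18], [0.21, 1.99], [-2.66, 2.66]. Speed limits (rad/s): [2.57, 2.57, 3.14, 3.14, 3.14, 3.14, 3.14].

## Interface

Orientations are given as a 3x3 rotation matrix whose columns are the frame's x, y, z axes.
In Python, from rig import * gives the robot as it stands. Calls block until the motion is done:
- movep(position, orientation): joint-space move of the TCP to a pose.
- move_l(position, attitude=None, feed=0.15, until_force=None): straight line of the TCP; attitude=None keeps the orientation; feed is the mean speed in m/s. With until_force (N) it stops when the force on the tool has changed by that much, and returns True; else False.
- move_joints(angles): joint-space move.
- command_gripper(opening, newtons=None): finger opening in m; newtons is the grip in N (None keeps the last); returns when the fingers have stopped.
- sleep(seconds).
- inverse_kinematics(position, orientation): joint angles nearest the present ones, or None.
- sense(): the state.
- camera(name): name is "scene" or "top" or "wrist"; returns (picture, depth): 384x512x3 uint8, red, green, blue; 384x512 float32, m along the optical axis (not along the pixel's ray), 0 where there is no reading.
- camera_params(name): a dict with "K" (3x3 intrinsics, pixels), "dist" ([k1, k2, p1, p2, k3] as OpenCV has them; the pictures are not rectified), "position" and "rotation" of the camera in the world; the wrist camera has in their place "tool_from_camera" (4x4, takes a point from camera to tool coordinates, whose origin is the TCP and whose axes are the flange's). Camera axes: x right, y down, z forward; pixel columns grow to the right and rows downward; lengths in m; the calibration is good to about 2 mm. A picture is of the moment at which its call begins: read the wrist's pose just before it. camera_params takes no time and is no camera call.
A pose or a line that the arm cannot do raises Unreachable and nothing moves.
- finish_job(): hands the job in; it is judged then, once.
The state is a dict: "time_s": time; "joint_pos": joint angles; "qd": joint speeds; "joint_efforts": joint torques, N m; "position": TCP position; "tcp_rot": TCP orientation; "wrist_force": force on the tool from outside, world axes, zero at the start; "ft_torque": the same for the moment, N m; "finger_gap": finger opening in m; "gripper_force": force on a finger pad.
Only numpy, scipy, OpenCV 4.12 (cv2) and the standard library are available. Lean on these libraries where they do the work, as an engineer would, in place of code of your own. Each camera call takes 0.05 s, during which the arm holds its last target. There are 200 camera calls.

## Task

The lid of the oak potato bin has been left standing open. Lower it until it is fully shut, without slamming it, then slide the brass-knobbed bolt on the lid all the way home through its keeper so that the lid is locked. Leave the bolt and lid like that and do not disturb the groceries and the pan standing around.

Things in the scene. Friction and masses are not known exactly. Their poses are not given: they have to be found in the camera images.
- bin: Oak vegetable bin, fixed; 280 mm deep (x), 440 wide (y), top face 168 high. Origin: centre of its underside, on the counter; x front to back, y to its left, z up. Top: fixed board y -222 to -62 mm, lid y -58 to +218 mm, level with each other when the lid is shut. Hinge line: along y at x = +120, z = 168 mm, the back edge of the lid's top face.
- lid (a joint): Lid angle, rad: 0 = shut on its stop, larger = front edge raised, up to 1.0. Flat oak board 18 mm thick, 267 mm from hinge line to front edge, 276 mm wide, about 0.7 kg. A friction stay holds it at any angle (it does not fall); pushing it down takes about 2 to 6 N near the front edge. Shut, its top face is 168 mm above the counter.
- lid_edge (a point): Point on the lid's top face at its front edge, at bin y = +170 mm, 267 mm from the hinge line. The lid is bare around it; the bolt's rod, when drawn back, ends at bin y = +135 mm.
- bolt (a joint): Travel of the bolt, m: 0 = fully drawn back, 0.055 = home on its end stop. It slides along the bin's -y, across the seam into the keeper on the fixed board; about 2.5 N of friction, stays where left. Unless the lid is shut to within a few mm at the front, the rod hits keeper or board. It sticks out beyond the lid from about 10 mm of travel.
- bolt_knob (a point): Centre of the top of the bolt's upright brass knob, 18 mm across: a head in the top 21 mm, a 9 mm neck below it. Lid shut: knob top 42.5 mm above the lid's top face, bin x = -105 mm, bin y = +20 mm minus the travel. Rod 12 mm thick, axis 9.5 mm above the lid, in three brass straps that stand 20 mm above the lid.
- bolt_nose (a point): Tip of the rounded nose of the bolt's steel rod, on the rod's axis, 68 mm from the knob's axis towards the keeper; it travels with the knob.
- keeper_mouth (a point): Middle of the near opening of the keeper, at the height of the bolt's axis. The keeper is a brass staple on the fixed board, in line with the bolt: opening 18 mm wide and high, 22 mm tall outside, from bin y = -71 to -89 mm.
- jar: White jar with yellow label and white cap, 84 mm across, 150 mm high, on the counter to the right of the bin. Bystander. Origin: centre of its underside.
- carton: White and blue carton, 60 x 115 x 170 mm (x, y, z), on the counter to the right of the bin. Bystander. Origin: centre of its underside.
- skillet: Black iron skillet, pan 210 mm across and 45 mm high, with a handle along its +y reaching 215 mm from its centre, on the counter to the left of the bin. Bystander. Origin: centre of its underside.
- spice: Small amber spice jar with red cap, 48 mm across, 75 mm high, standing on the fixed board at the back right of the bin. Bystander. Origin: centre of its underside.

How it is judged:
By the outcome, as a careful person would: the job done as asked, in the order asked, and still so for the second after the job is handed in, with the robot touching nothing.
It also fails if it takes over 43 s, if anything falls off the work surface, if the arm or the gripper's body presses on something with over 40 N, if the wrist force passes 120 N, or if a joint passes its speed limit or range.

## Working session

There is one attempt and no reset: what is moved stays moved. The work goes in short steps, each a Python script; the robot and the scene stay as the last script left them, time stands still between calls to the robot, and variables do not carry over. Pictures are saved under pics/ and viewed, at most 10 in all, crops included, and the job is handed in when it is done.

```bash
mkdir -p pics; ls; cat > h.py <<'E'
from rig import *
import numpy as np, cv2
def snap(n,f):
    s=sense(); im,d=camera(n); cv2.imwrite(f'pics/{f}.png',im[:,:,::-1]); np.savez(f'pics/{f}.npz',d=d,p=s['position'],R=s['tcp_rot'],im=im); return im,d
def cam(n,f):
    c=camera_params(n); z=np.load(f'pics/{f}.npz')
    if n=='wrist':
        T=np.eye(4);T[:3,:3]=z['R'];T[:3,3]=z['p'];T=T@np.array(c['tool_from_camera']);R,p=T[:3,:3],T[:3,3]
    else: R,p=np.array(c['rotation']),np.array(c['position'])
    return c,R,p,z['d']
def ray(n,f,u,v):
    c,R,p,d=cam(n,f); x=cv2.undistortPoints(np.array([[[u,v]]],float),np.array(c['K']),np.array(c['dist'],float))[0,0]
    return p,R@np.array([x[0],x[1],1.])
def pt(n,f,u,v):
    p,r=ray(n,f,u,v); d=cam(n,f)[3][int(round(v))-1:int(round(v))+2,int(round(u))-1:int(round(u))+2]; return p+r*np.median(d)
def tri(a,b):
    A=[];B=[]
    for p,r in(a,b):
        r=r/np.linalg.norm(r);M=np.eye(3)-np.outer(r,r);A.append(M);B.append(M@p)
    X=np.linalg.solve(A[0]+A[1],B[0]+B[1]); return X,[np.linalg.norm(M@X-b) for M,b in zip(A,B)]
E
python3 - <<'E'
from h import *
a=snap('scene','s0')[0];b=snap('top','t0')[0]
for n in('scene','top'):
    c=camera_params(n);print(n,np.round(c['position'],3),np.round(c['rotation'],2).tolist(),c['K'][0][0])
for n,f in(('s0',a),('t0',b)): cv2.imwrite(f'pics/{n}b.png',cv2.resize(f[:,:,::-1],(800,600),interpolation=cv2.INTER_CUBIC))
print(sense()['time_s'],sense()['tcp_rot'])
E
```

```text
pics
scene [1.145 0.56  0.957] [[-0.63, 0.58, -0.53], [0.78, 0.45, -0.44], [-0.01, -0.68, -0.73]] 351.30618344198837
top [0.348 0.102 1.628] [[-0.02, -0.99, 0.14], [-1.0, 0.02, -0.02], [0.01, -0.14, -0.99]] 407.3595748984054
0.1 [[-9.54812569e-01  2.97208218e-01 -4.82641439e-04]
 [ 2.97208607e-01  9.54811093e-01 -1.67933288e-03]
 [-3.82801316e-05 -1.74689333e-03 -9.99998473e-01]]
```

View pics/s0b.png

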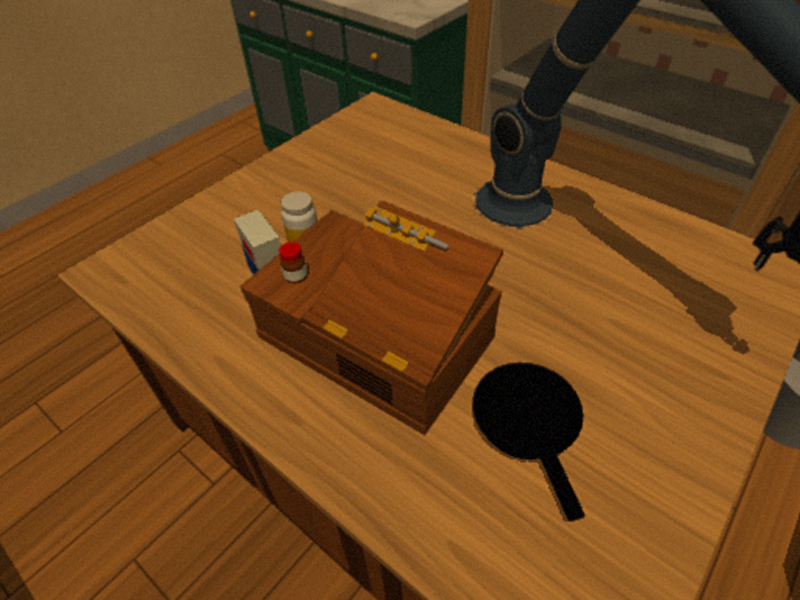

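View pics/t0b.png

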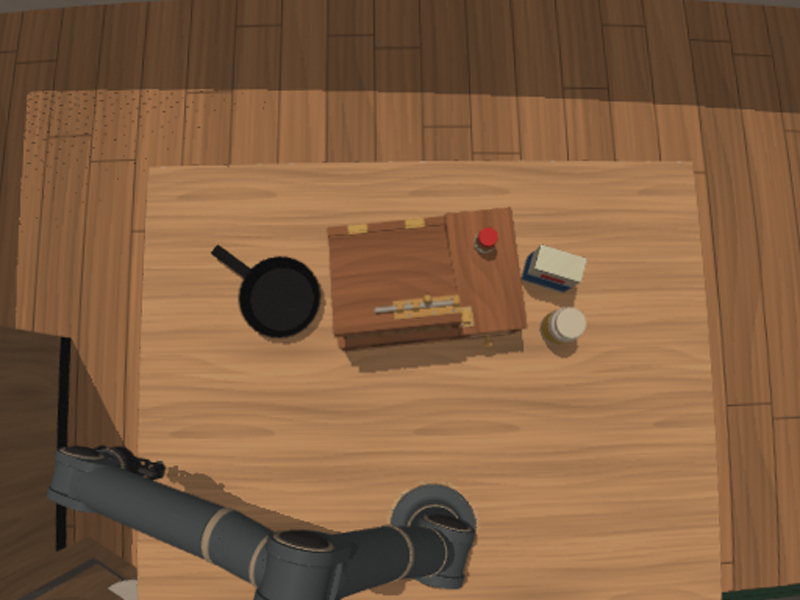

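The scene view shows the lid open about 25–30°. In the 800 px frame, the fixed board's right corners are at (245,290) and (332,213), and the lid's front-left corner is at (501,254). The top view has the same points at (511,208), (525,328) and (335,335), with the knob near (428,297).

```bash
python3 - <<'E'
from h import *
k=1.5625
P={'BR':((511,208),(245,290)),'FR':((525,328),(332,213)),'knob':((428,297),(393,218)),'lidFL':((335,335),(501,254)),'lidBL':((329,230),(432,372)),'spice':((488,237),(290,252))}
for n,(t,s) in P.items():
    a=ray('top','t0',t[0]/k,t[1]/k);b=ray('scene','s0',s[0]/k,s[1]/k)
    X,e=tri(a,b);print(n,X.round(3),np.round(e,3), 'z168:',(a[0]+a[1]*(.168-a[0][2])/a[1][2]).round(3))
# plane fits via depth, top
import itertools
def cloud(n,f,poly):
    c,R,p,d=cam(n,f);m=np.zeros(d.shape,np.uint8);cv2.fillPoly(m,[(np.array(poly)/k).astype(int)],1);v,u=np.nonzero(m*(d>0))
    x=cv2.undistortPoints(np.stack([u,v],1)[:,None].astype(float),np.array(c['K']),np.array(c['dist'],float))[:,0]
    return p+(np.c_[x,np.ones(len(x))]*d[v,u][:,None])@R.T
for nm,n,f,po in(('board','top','t0',[(465,260),(505,260),(512,315),(475,315)]),('lid','top','t0',[(340,240),(435,235),(440,285),(345,300)]),('lid_s','scene','s0',[(350,240),(480,265),(425,350),(310,310)])):
    Q=cloud(n,f,po);c=Q.mean(0);n_=np.linalg.svd(Q-c)[2][2];n_*=np.sign(n_[2]);print(nm,c.round(4),n_.round(4),np.std((Q-c)@n_).round(4),'tilt',np.arccos(n_[2]).round(3),'az',np.arctan2(n_[1],n_[0]).round(3))
# top-view edges at 4x crop
im=np.load('pics/t0.npz')['im'][120:235,200:345,::-1];cv2.imwrite('pics/tc.png',cv2.resize(im,None,fx=5,fy=5,interpolation=cv2.INTER_CUBIC))
E
```

```text
BR [ 0.766 -0.195  0.147] [0.006 0.006] z168: [ 0.765 -0.195  0.168]
FR [ 0.479 -0.219  0.151] [0. 0.] z168: [ 0.477 -0.215  0.168]
knob [0.535 0.018 0.291] [0.002 0.002] z168: [0.554 0.008 0.168]
lidFL [0.461 0.218 0.258] [0.001 0.001] z168: [0.469 0.224 0.168]
lidBL [0.71  0.241 0.182] [0.006 0.006] z168: [0.717 0.238 0.168]
spice [ 0.68  -0.127  0.227] [0.001 0.001] z168: [ 0.694 -0.137  0.168]
board [ 0.577  -0.1339  0.1676] [-0.0019 -0.0025  1.    ] 0.0032 tilt 0.003 az -2.225
lid [0.6238 0.1013 0.2099] [0.4164 0.0367 0.9085] 0.0025 tilt 0.431 az 0.088
lid_s [0.6224 0.0887 0.2096] [ 0.3954 -0.0055  0.9185] 0.0078 tilt 0.407 az -0.014
```

View pics/tc.png

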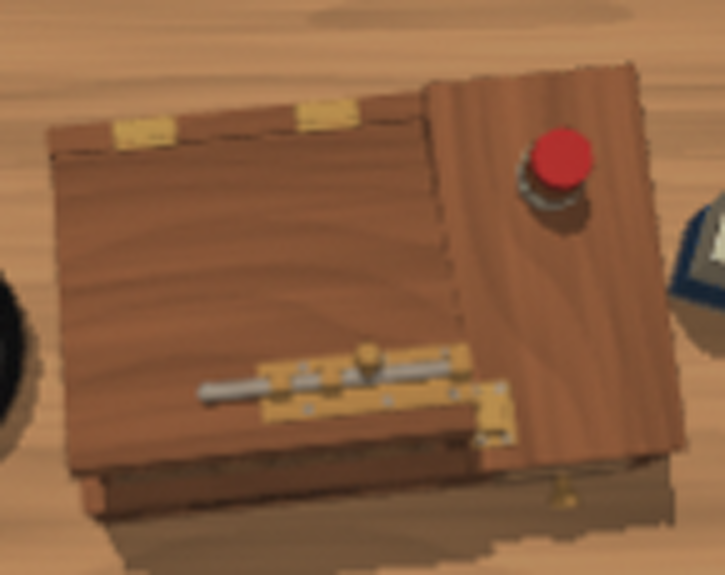

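The enlarged top crop (5x, origin 200,120) shows these corners: BR (633,65), FR (684,448), BL (48,130), lid front-left (70,470), knob top (368,357), keeper (494,412). I'll fit the bin pose and lid angle by reprojection.

```bash
cat > fit.py <<'E'
from h import *
from scipy.optimize import least_squares
def b2w(q,P): c,s=np.cos(q[2]),np.sin(q[2]);return np.array([q[0]+c*P[0]-s*P[1],q[1]+s*P[0]+c*P[1],P[2]])
def lid(th,x,y,h): # lid-shut bin coordinates (h above lid top) -> bin coords at angle
    r=.120-x; c,s=np.cos(th),np.sin(th); return np.array([.120-r*c+h*s,y,.168+r*s+h*c])
def proj(n,f,X):
    c,R,p,d=cam(n,f); rv=cv2.Rodrigues(R.T)[0]; return cv2.projectPoints(X[None],rv,-R.T@p,np.array(c['K']),np.array(c['dist'],float))[0][0,0]
E
python3 - <<'E'
from fit import *
cr=lambda u,v:((u+.5)/5-.5+200,(v+.5)/5-.5+120)
sc=lambda u,v:((u+.5)/1.5625-.5,(v+.5)/1.5625-.5)
fx=lambda *P:(lambda q:np.array(P)); L=lambda *a:(lambda q:lid(q[3],*a))
obs=[('BR','top',cr(633,65),fx(.14,-.222,.168)),('FR','top',cr(684,448),fx(-.147,-.222,.168)),('BL','top',cr(48,130),fx(.14,.218,.168)),
('lFL','top',cr(70,470),L(-.147,.218,0)),('knob','top',cr(368,353),L(-.105,.02,.0425)),('nose?','top',cr(203,392),L(-.105,.135,.0095)),
('lFLs','scene',sc(502,254),L(-.147,.218,0)),('FRs','scene',sc(332,212),fx(-.147,-.222,.168)),('BRs','scene',sc(244,289),fx(.14,-.222,.168)),('knobs','scene',sc(393,219),L(-.105,.02,.0425))]
F={'top':'t0','scene':'s0'}
res=lambda q:np.concatenate([proj(n,F[n],b2w(q,g(q)))-o for _,n,o,g in obs])
r=least_squares(res,[.61,0,.08,.42],loss='soft_l1');q=r.x
print(q.round(4));
for o,e in zip(obs,res(q).reshape(-1,2)):print(o[0],e.round(1))
np.save('q.npy',q)
print('knob',b2w(q,lid(q[3],-.105,.02,.0425)),'edge',b2w(q,lid(q[3],-.147,.17,0)),'edge0',b2w(q,lid(0,-.147,.17,0)))
E
```

```text
[0.6085 0.0141 0.0903 0.3949]
BR [ 0.5 -0.3]
FR [ 0.9 -0.6]
BL [-0.3 -1.5]
lFL [-0.4  0. ]
knob [-2.6 -0. ]
nose? [-3.5  0.7]
lFLs [ 0.1 -2.4]
FRs [-1.5 -2.6]
BRs [-3.1 -3.7]
knobs [1.9 0.2]
knob [0.53565661 0.02763317 0.29379703] edge [0.46723916 0.17205314 0.27072811] edge0 [0.44676947 0.17020016 0.168     ]
```

```bash
python3 - <<'E'
from fit import *
q=np.load('q.npy');print(np.round(camera_params('wrist')['tool_from_camera'],3).tolist())
bx=np.array([np.cos(q[2]),np.sin(q[2]),0]);z=np.array([0,0,-1.])
best=None
for s in(1,-1):
    y=s*bx;R=np.c_[np.cross(y,z),y,z]
    J=[inverse_kinematics(p,R) for p in([.48,.12,.50],[.5,.16,.30],[.48,.17,.19],[.51,.0,.22])]
    print(s,[None if j is None else np.round(j,2) for j in J])
    if all(j is not None for j in J) and (best is None or abs(J[0][6])<best[0]):best=(abs(J[0][6]),R)
R=best[1];np.save('R.npy',R);t=sense()['time_s']
p=sense()['position'];move_l([p[0]+.03,p[1]-.03,.40],feed=.3)
movep([.46,.10,.47],R);command_gripper(0.0)
im,d=snap('wrist','w0');print(sense()['time_s']-t)
cv2.imwrite('pics/w0b.png',cv2.resize(im[:,:,::-1],(800,600),interpolation=cv2.INTER_CUBIC))
E
```

```text
[[0.001, -0.955, -0.295, 0.075], [1.0, 0.0, 0.0, -0.001], [-0.0, -0.295, 0.955, -0.117], [0.0, 0.0, 0.0, 1.0]]
1 [array([-0.83,  0.03,  0.53,  1.57, -0.01,  1.55, -0.22]), array([-0.78,  0.19,  0.45,  1.85, -0.09,  1.12, -0.2 ]), array([-0.76,  0.28,  0.41,  2.01, -0.15,  0.87, -0.18]), array([-0.59,  0.26,  0.61,  1.99, -0.18,  0.94,  0.2 ])]
-1 [None, array([ 0.52,  0.4 , -1.17,  1.79,  0.39,  1.22,  2.47]), array([ 0.46,  0.54, -1.17,  1.95,  0.58,  1.04,  2.27]), array([-1.03,  0.5 ,  1.28,  2.01, -0.55,  1.05, -2.54])]
3.5082999999999998
```

View pics/w0b.png

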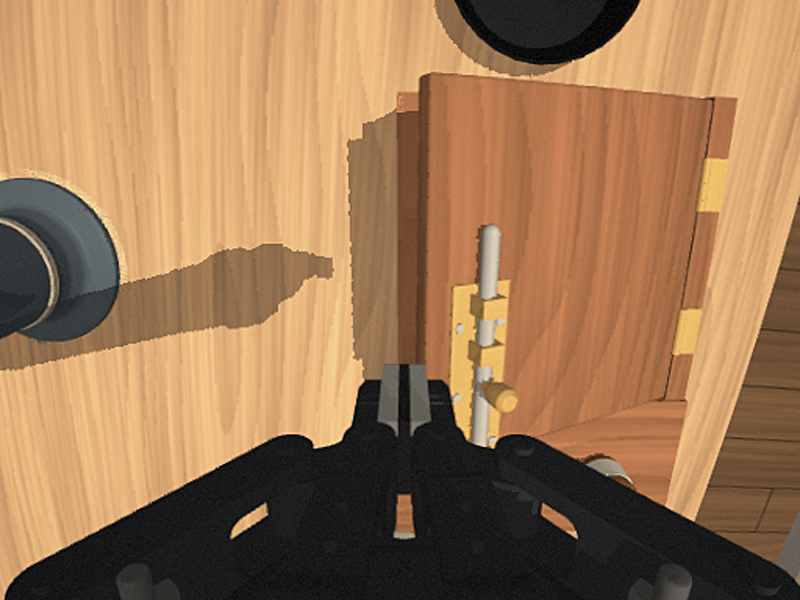

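The wrist view (800 px frame) shows the lid's front-left corner at (427,74) and the hinge-side corner at (714,98). The knob top is at (507,401), the rod's back end at (490,226), and the bin's back-left corner at (737,98). I'll refit with bolt travel as a free parameter.

```bash
python3 - <<'E'
from fit import *
cr=lambda u,v:((u+.5)/5-.5+200,(v+.5)/5-.5+120)
sc=lambda u,v:((u+.5)/1.5625-.5,(v+.5)/1.5625-.5)
fx=lambda *P:(lambda q:np.array(P)); L=lambda x,y,h,t=0:(lambda q:lid(q[3],x,y-t*q[4],h))
obs=[('BR','top',cr(633,65),fx(.14,-.222,.168)),('FR','top',cr(684,448),fx(-.147,-.222,.168)),('BL','top',cr(48,130),fx(.14,.218,.168)),
('lFL','top',cr(70,470),L(-.147,.218,0)),('knob','top',cr(368,353),L(-.105,.02,.0425,1)),
('lFLs','scene',sc(502,254),L(-.147,.218,0)),('FRs','scene',sc(332,212),fx(-.147,-.222,.168)),('knobs','scene',sc(393,219),L(-.105,.02,.0425,1)),
('lFLw','wrist',sc(427,74),L(-.147,.218,0)),('hingew','wrist',sc(714,98),L(.12,.218,0)),('BLw','wrist',sc(737,98),fx(.14,.218,.168)),('knobw','wrist',sc(507,401),L(-.105,.02,.0425,1)),('rodw','wrist',sc(490,226),L(-.105,.135,.0095,1))]
F={'top':'t0','scene':'s0','wrist':'w0'}
res=lambda q:np.concatenate([proj(n,F[n],b2w(q,g(q)))-o for _,n,o,g in obs])
q=least_squares(res,[.61,0,.08,.42,0],loss='soft_l1').x
print(q.round(4))
for o,e in zip(obs,res(q).reshape(-1,2)):print(o[0],e.round(1))
np.save('q.npy',q)
print('knob',b2w(q,lid(q[3],-.105,.02-q[4],.0425)),'edge',b2w(q,lid(q[3],-.147,.17,0)))
print(tri(ray('wrist','w0',*sc(507,401)),ray('top','t0',*cr(368,353))),tri(ray('wrist','w0',*sc(427,74)),ray('top','t0',*cr(70,470))))
p,r=sense()['position'],0;print(p)
for u,v in((530,200),(600,200),(680,200)):print(pt('wrist','w0',*sc(u,v)).round(4))
E
```

```text
[0.6075 0.0137 0.0936 0.4076 0.0088]
BR [ 0.5 -0.2]
FR [ 1.1 -0.5]
BL [-0.3 -1. ]
lFL [-0.3  0. ]
knob [ 0.2 -0.6]
lFLs [ 0.  -3.4]
FRs [-1.6 -2.7]
knobs [-0.9 -1.4]
lFLw [-0.4 -0.6]
hingew [ 0.9 -0.2]
BLw [0.6 0.4]
knobw [-0.   0.5]
rodw [-0.9 -1.3]
knob [0.53707648 0.01830208 0.29620096] edge [0.46706696 0.17124691 0.2738293 ]
(array([0.53578195, 0.01938337, 0.29750486]), [np.float64(0.0008657215611358452), np.float64(0.0008657215611356272)]) (array([0.46284361, 0.21834255, 0.27380725]), [np.float64(0.0002767520673832986), np.float64(0.00027675206738329475)])
[0.45999377 0.09996935 0.4700017 ]
[0.5437 0.1482 0.2455]
[0.6042 0.1514 0.2181]
[0.6899 0.1562 0.1779]
```

The fit is consistent: lid angle about 0.405 rad and bolt travel about 9 mm. Next I'll push the lid down.

```bash
python3 - <<'E'
from fit import *
q=np.load('q.npy');R=np.load('R.npy');t0=sense()['time_s']
def tcp(th,r=.250,a=.012,dz=0):
    P=lid(th,.120-r,.175,0);P[0]+=a;P[2]+=.025+dz;return b2w(q,P)
pr=lambda m:print(m,round(sense()['time_s'],2),np.round(sense()['position'],4),np.round(sense()['wrist_force'],1))
movep(tcp(q[3],dz=.035),R);pr('hover')
print(move_l(tcp(q[3],dz=-.015),feed=.06,until_force=2));pr('touch')
for th in(.27,.13,.05):
    hit=move_l(tcp(th),feed=.06,until_force=25);pr(th)
    if hit: break
if not hit:
    print(move_l(tcp(0,dz=-.006),feed=.025,until_force=12));pr('end')
print(sense()['time_s']-t0)
E
```

```text
hover 4.32 [0.4948 0.1783 0.3282] [-0.2 -0.3  0.1]
True
touch 4.9 [0.4932 0.1786 0.2926] [0.2 0.6 0.3]
0.27 5.66 [0.4824 0.1776 0.2593] [-0.1 -0.4 -0.4]
0.13 6.39 [0.4752 0.1768 0.2249] [-0.2 -0.8 -0.8]
0.05 6.88 [0.4735 0.1767 0.2049] [-0.3 -0.2 -0.1]
True
end 7.42 [0.4739 0.1769 0.1931] [-1.5 -0.9  5.5]
3.8167
```

```bash
python3 - <<'E'
from h import *
print(sense()['wrist_force'])
p=sense()['position'];move_l([p[0],p[1],p[2]+.12],feed=.2)
s,_=snap('scene','s1');w,_=snap('wrist','w1')
c=cv2.resize(s[110:290,140:340],(800,720),interpolation=cv2.INTER_CUBIC)[:600]
cv2.imwrite('pics/s1b.png',c[:,:,::-1]);cv2.imwrite('pics/w1b.png',cv2.resize(w[:,:,::-1],(800,600),interpolation=cv2.INTER_CUBIC))
for u,v in((330,60),(400,60),(440,60)):print(pt('wrist','w1',u,v).round(4))
print(sense()['time_s'])
E
```

```text
[-1.5112213  -0.85207436  5.46232944]
[0.5519 0.3021 0.0057]
[0.6377 0.3105 0.0161]
[6.981e-01 3.194e-01 1.000e-04]
8.275
```

View pics/w1b.png

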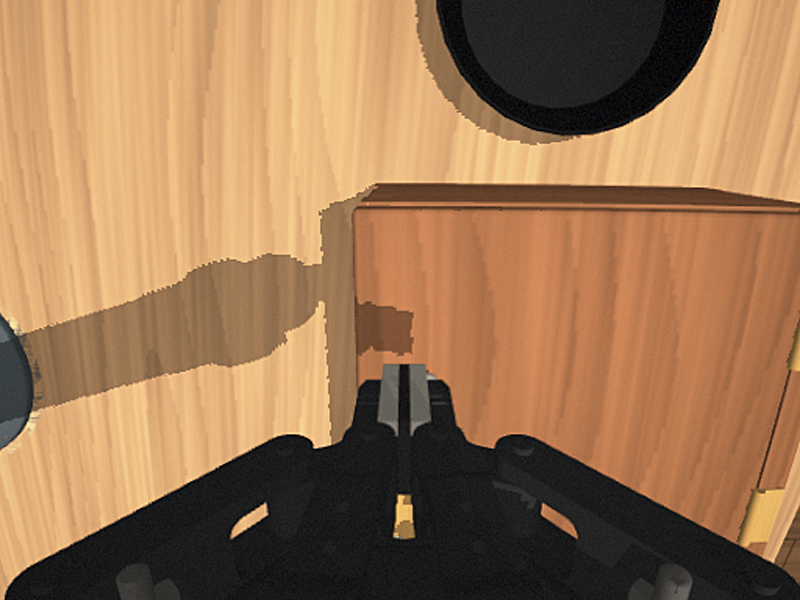

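View pics/s1b.png

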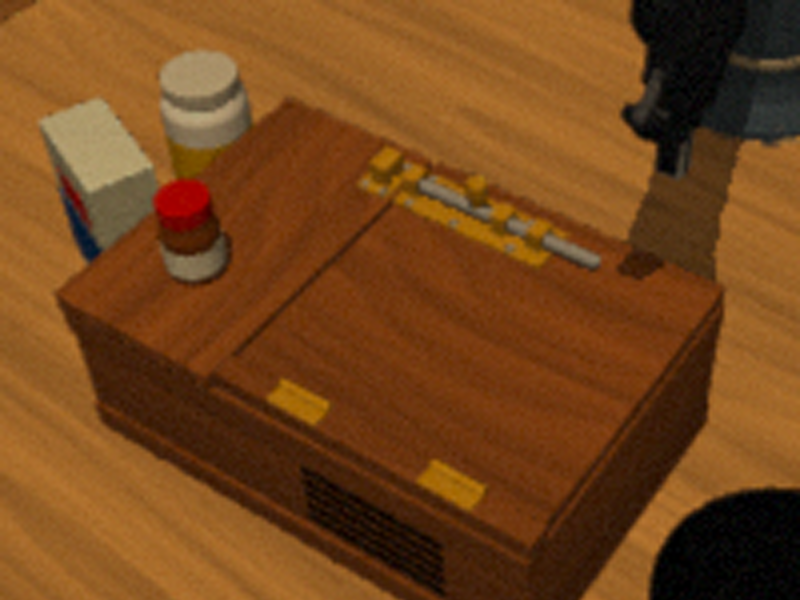

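The lid is down: in the scene crop it is level with the fixed board and the rod still lies on the lid. I'll press it firmly to be sure it is shut, then view the knob closely with the wrist camera.

```bash
python3 - <<'E'
from fit import *
q=np.load('q.npy');R=np.load('R.npy')
pr=lambda m:print(m,round(sense()['time_s'],2),np.round(sense()['position'],4),np.round(sense()['wrist_force'],1))
P=b2w(q,[-.125,.175,.205]);move_l(P,feed=.15)
print(move_l(P-[0,0,.024],feed=.03,until_force=22));pr('press')
move_l(b2w(q,[-.125,.175,.30]),feed=.2);movep(b2w(q,[-.125,-.06,.34]),R);pr('view')
im,_=snap('wrist','w2');cv2.imwrite('pics/w2b.png',cv2.resize(im[:,:,::-1],(800,600),interpolation=cv2.INTER_CUBIC))
for n,X in(('knob',[-.105,.02-q[4],.2105]),('keeper',[-.105,-.071,.19]),('seamfront',[-.147,-.058,.168])):print(n,proj('wrist','w2',b2w(q,X))*1.5625)
c,Rc,p,d=cam('wrist','w2')
for u,v in((380,60),(420,60),(460,100),(380,150)):print(((pt('wrist','w2',u,v))).round(4))
E
```

```text
True
press 9.67 [0.4671 0.1764 0.193 ] [-1.3 -1.2  7.4]
view 11.3 [ 0.4886 -0.056   0.339 ] [0.5 0.4 0.1]
knob [445.05625721 159.53393279]
keeper [438.87325334 306.5641863 ]
seamfront [368.04129506 275.06106495]
[0.5843 0.0586 0.168 ]
[0.6201 0.0628 0.168 ]
[0.6661 0.0336 0.1671]
[ 0.6    -0.0199  0.1672]
```

View pics/w2b.png

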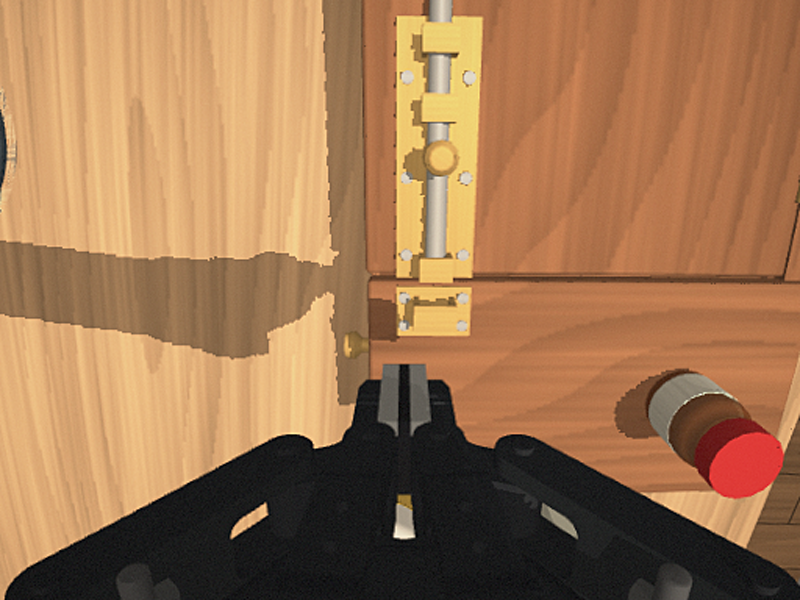

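The knob is at (441,156) against a predicted (445,160), so about 2 mm off. The lid reads 167–168 mm high (shut), and the bolt lines up with the keeper. Now I'll push the knob.

```bash
python3 - <<'E'
from fit import *
q=np.load('q.npy');R=np.load('R.npy')
by=lambda:(np.array([[np.cos(q[2]),np.sin(q[2])],[-np.sin(q[2]),np.cos(q[2])]])@(sense()['position'][:2]-q[:2])).round(4)
pr=lambda m:print(m,round(sense()['time_s'],2),by(),np.round(sense()['position'][2],4),np.round(sense()['wrist_force'],1))
movep(b2w(q,[-.107,.052,.29]),R)
print(move_l(b2w(q,[-.107,.052,.220]),feed=.1,until_force=10));pr('down')
print(move_l(b2w(q,[-.107,-.006,.220]),feed=.05,until_force=14));pr('push1')
print(move_l(b2w(q,[-.107,-.028,.220]),feed=.03,until_force=14));pr('push2')
E
```

```text
False
down 12.77 [-0.1065  0.0518] 0.2206 [-1.3  0.2  0.6]
False
push1 14.07 [-0.107  -0.0064] 0.2199 [-0.1  0.2 -0.4]
True
push2 14.56 [-0.1071 -0.0144] 0.2197 [-0.6  2.2  2.5]
```

The push stopped at -14.4 mm, matching the end stop I expected at about -15 mm. I'll press once more, retreat and check.

```bash
python3 - <<'E'
from fit import *
q=np.load('q.npy');R=np.load('R.npy')
print(move_l(b2w(q,[-.107,-.030,.220]),feed=.03,until_force=25),sense()['position'],b2w(q,[-.107,-.0144,.22]),sense()['wrist_force'])
move_l(b2w(q,[-.107,-.008,.220]),feed=.05);move_l(b2w(q,[-.107,-.008,.30]),feed=.2);movep(b2w(q,[-.125,-.06-.04,.34]),R)
im,_=snap('wrist','w3');cv2.imwrite('pics/w3b.png',cv2.resize(im[:,:,::-1],(800,600),interpolation=cv2.INTER_CUBIC))
print(proj('wrist','w3',b2w(q,[-.107,-.035,.2105]))*1.5625,sense()['time_s'])
for u,v in((350,30),(420,60)):print(pt('wrist','w3',u,v).round(4))
E
```

```text
True [ 0.50223746 -0.01097312  0.21947709] [ 0.5023565  -0.01065069  0.22      ] [0.5613246  2.4051943  2.13258797]
[442.15889879 167.37617894] 16.35
[0.5577 0.0372 0.1674]
[0.6236 0.02   0.1677]
```

View pics/w3b.png

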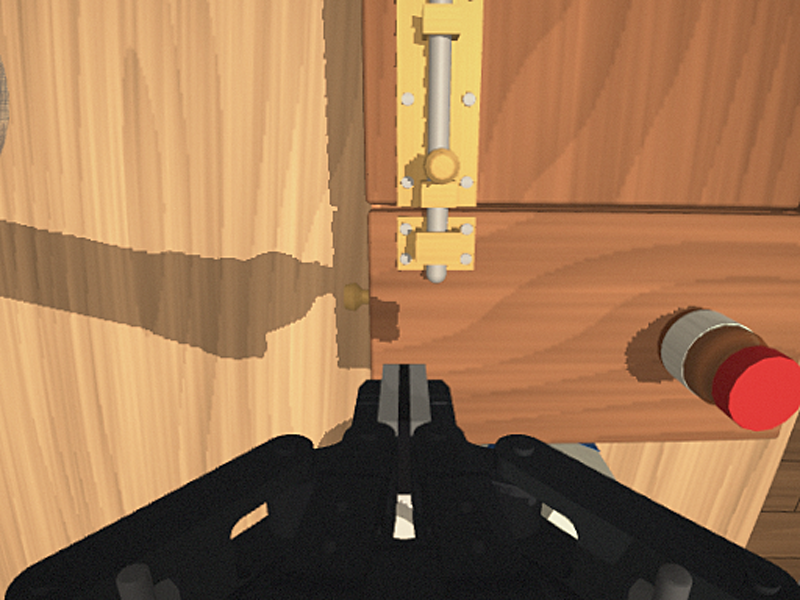

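The knob is at (441,165), within 3 px of the fully-home prediction. The nose (436,280) sticks out past the keeper, the lid is level, and nothing is touching the robot.

```bash
python3 -c "
from rig import *
print(finish_job())"
```

```text
the job is handed in; nothing more can be done
None
```

I lowered the lid until it was shut and slid the bolt home through its keeper to its end stop; the robot ended clear of everything, the groceries and pan were not touched, and I handed the job in at about 16 s.

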